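Clear the light pad, then hold the spun tube over it for inspection

TASK

The steel rotor key has been left lying on the light pad: first hang it by its eye on the hook of the hook stand and let go, so that it hangs there freely. Then draw the tallest of the three capped tubes straight up out of the rack and carry it over the light pad for inspection: finish while still holding it there, with the middle of the tube over the middle of the pad, cap uppermost, leaning about 45 degrees to any side, its bottom end about 10 cm above the pad. Leave the two short tubes in the rack and everything else on the bench where it stands.

Things in the scene. Friction and masses are not known exactly. Their poses are not given: they have to be found in the camera images.
- key: flat steel rotor key, 0.11 kg, lying on the light pad: bar 16 mm wide, 10 mm thick, x = -40 to +35 mm, a round eye (44 mm outside, 26 mm hole) at its +x end, a round head (24 mm across, 12 mm stub 10 mm above it) at its -x end, 141 mm overall. Origin at the bar's underside near its balance point (grip across the bar here); x along the bar to the eye, z through its thickness
- key_eye (a point): centre of the key's eye, 55 mm from the key's origin along its x, at mid thickness
- hook: fixed steel hook stand. Origin on the bench below the hook's lowest point; x points level from the hook to its post (14 mm thick, 234 mm high, at x = +100 mm, base plate 100 x 110 x 12 mm). An 8 mm round bar falls from the post (228 mm high) to 200 mm (centre line) at x = 0, then turns up to a free tip; the -x side, roughly towards the robot, is open, so the key can swing down there
- hook_seat (a point): top of the bar at the hook's lowest point, 204 mm above the bench, where the eye comes to hang
- hook_tip (a point): upper end of the hook's upturned round tip (8 mm thick), 236 mm above the bench, 4 mm to the -x side of the seat
- pad: fixed light pad, a flat grey and white panel 200 (x) by 150 (y) mm, 20 mm high; origin at the centre of its underside
- pad_top (a point): centre of the light pad's upper face, 20 mm above the bench
- rack: fixed aluminium tube rack 75 (x) by 185 (y) by 65 mm high; three round 32 mm holes in a row along its y, 62 mm apart (y = -62, 0, +62 mm); tubes stand on its floor 6 mm above the bench. Origin at the centre of its underside
- tall_tube: the tallest of the three tubes, 118 mm tall, about 0.06 kg: round white body 29 mm in diameter, with a round grey cap 34 mm in diameter on the top 26 mm. Origin at the centre of its flat bottom, z up its axis to the cap. Its top starts 124 mm above the bench (the short tubes' at 96 mm). It may stand in any of the three holes
- tube_mid (a point): middle of the tall tube, on its axis 59 mm above its bottom
- short_tube_a: round capped tube like the tall one but only 90 mm tall; stands in another place of the rack; origin at the centre of its flat bottom, z up its axis. Leave it in the rack.
- short_tube_b: round capped tube like the tall one but only 90 mm tall; stands in another place of the rack; origin at the centre of its flat bottom, z up its axis. Leave it in the rack.
- dish: closed white round dish, 84 mm across, 16 mm high; bystander; origin at the centre of its underside
- spatula: bench spatula 160 mm long lying flat; bystander; x along it
- reagent: amber bottle, 72 mm across, 150 mm high; bystander; origin at the centre of its underside
- beaker: white beaker, 72 mm across, 90 mm high; bystander; origin at the centre of its underside
- paper_roll: paper roll standing on end, 96 mm across, 100 mm high; bystander; origin at the centre of its underside
- tip_box: box of pipette tips 87 x 122 x 63 mm; bystander; origin at the centre of its underside
Things that resemble listed ones, but are neither listed nor needed, are in the scene too. Several things have the shape of the hook; the one meant has the colours described above. Of the things shaped like the pad, the grey one is meant.

How it is judged:
On the way, in this order (a step that is already met when the one before it is completed fails the run):
1. the key hangs by its eye on the hook, let go (distance between key_eye and hook_seat below 0.05 m and angle between key's own x axis and vertical below 0.5 rad and contact force between key and hook above 0.3 N and contact force between key and the fingers below 0.05 N), for 0.2 s.
2. the tall tube has been drawn upright out of the rack (z of tall_tube in the frame of rack above 0.068 m and angle between tall_tube's own z axis and vertical below 0.35 rad and contact force between tall_tube and the fingers above 0.5 N), for 0.1 s.
At the end, for the whole second after the job is handed in: Key hangs eye-up on the hook (eye within 50 mm of the seat, 30 deg of vertical), fingers off it. Tall tube held still by the fingers, off pad and rack, middle within 60 mm of the pad's centre, bottom 50-160 mm above the pad, cap up, leaning 30-60 deg (all of step 1 and horizontal distance between tube_mid and pad_top below 0.06 m and z of tall_tube in the frame of pad_top between 0.05 and 0.16 m and angle between tall_tube's own z axis and vertical between 0.524 and 1.047 rad and contact force between tall_tube and the fingers above 0.5 N and contact force between tall_tube and pad below 0.05 N and contact force between tall_tube and rack below 0.05 N and linear speed of tall_tube below 0.03 m/s); the arm keeps its last pose, push and grip.
It fails at once if a short tube disturbed by more than 20 mm (distance of any of short_tube_a, short_tube_b from where it was at the start of the episode above 0.02 m).
It fails at once if something else on the bench moved by more than 30 mm (distance of any of dish, spatula, reagent, beaker, paper_roll, tip_box from where it was at the start of the episode above 0.03 m).
It also fails if it takes over 59 s, if anything falls off the work surface, if the arm or the gripper's body presses on something with over 40 N, if the wrist force passes 120 N, or if a joint passes its speed limit or range.

ROBOT

A 7-joint arm with a two-finger parallel gripper is mounted at the origin on the work surface. World frame = base frame: x ahead of the robot, y to its left, z up, the work surface at z = 0. Lengths are in m, angles in rad, forces in N, time in s.
With the tool pointing down it reaches from about 0.425 to 0.825 m from the base axis. Payload 3.6 kg.
Tool frame: the origin (TCP) lies midway between the tips of the shut fingers; the grasp point (between the pads) lies 19 mm behind it; z points along the fingers, y is the line along which they close (so a half turn about z gives the same grasp; the last joint's range is limited). The gripper opens to 85 mm and grips with 20 to 120 N. Pads are 22 mm wide; open, the fingers measure 114 mm over their backs; the gripper's body (76 mm by 85 mm) begins 54 mm behind the grasp point. The pads swing forward as they close: fully open they stand 13 mm farther back than shut.
Start: joints at [-0.026, 0.615, -0.013, 1.423, 0.008, 1.103, -0.04], TCP at [0.65, 0, 0.231] pointing down, gripper open.
Joint ranges: [-3.12, 3.12], [-0.3, 2.06], [-1.34, 1.32], [0.26, 2.42], [-1.36, 4.5], [0.01, 1.98], [-2.84, 2.84]. Speed limits (rad/s): [2.79, 2.79, 3.14, 3.14, 3.14, 3.14, 3.14].

INTERFACE

Orientations are given as a 3x3 rotation matrix whose columns are the frame's x, y, z axes.
In Python, from bench import env gives the robot as it stands.
- The arm moves only by the tool play_rows, never from a script. Its argument "moves" is a list that holds one entry, the list of rows, each a list of 5 numbers: the finger opening in cm, from 0 to 8.54, then the shift along the tool's x, y, z in cm, then the turn about the tool's z in rad. In form: [[[fingers, x, y, z, roll], ...]]. A call has 1 to 20 rows; each row shifts and turns the commanded pose from where the row before left it, along the tool's axes as they then stand; what a row does not reach is not made up. A row lasts 1/12 s, in which the tool goes at most 41.7 mm and 7.16 degrees, less where a joint would pass 70% of its speed; a pose out of reach is approached as far as the arm can. A call is refused whole if a number of a shift passes 4.17 or a number of a turn 0.125, either way. A call with a gripper value outside its range is refused whole. The fingers move at their own pace and stop on an object; "newtons" is the grip in N (left out, the last holds). Time passes only in rows, so rows that do not move let the fingers close. It gives the time, the measured TCP pose, the force, the opening and the grip force at its end, in the units of the state.
- env.get_obs(): the state, without advancing time (a new reading comes with each control period).
- env.capture(name): name is "scene" or "side" or "wrist"; returns (picture, depth): 384x512x3 uint8, blue, green, red; 384x512 float32, m along the optical axis (not along the pixel's ray), 0 where there is no reading.
- env.camera_info(name): a dict with "fx", "fy", "cx", "cy" (pixels), "dist_coeffs" ([k1, k2, p1, p2, k3] as OpenCV has them; the pictures are not rectified), "R" (3x3) and "t" (3): a world point X has camera coordinates R X + t; the wrist camera has in their place "T_tool_cam" (4x4, takes a point from camera to tool coordinates, whose origin is the TCP and whose axes are the flange's). Camera axes: x right, y down, z forward; pixel columns grow to the right and rows downward; lengths in m; the calibration is good to about 2 mm. A picture is of the moment at which its call begins: read the wrist's pose just before it. camera_info takes no time and is no camera call.
- env.close_job(): hands the job in; it is judged then, once.
The state is a dict: "time": time; "q": joint angles; "qd": joint speeds; "effort": joint torques, N m; "tcp_pos": TCP position; "tool_rot": TCP orientation; "contact_force": force on the tool from outside, world axes, zero at the start; "wrist_torque": the same for the moment, N m; "width": finger opening in m; "grasp_force": force on a finger pad.
Only numpy, scipy, OpenCV 4.12 (cv2) and the standard library are available. Lean on these libraries where they do the work, as an engineer would, in place of code of your own. Each camera call takes 0.05 s, during which the arm holds its last target. There are 200 camera calls.

## Working session

There is one attempt and no reset: what is moved stays moved. The work goes in short steps, Python scripts to look and compute and a tool call to move; the robot and the scene stay as the last step left them, time stands still between calls to the robot, and variables do not carry over. Pictures are saved under pics/ and viewed, at most 10 in all, crops included, and the job is handed in when it is done.

Besides the shell and the picture viewer there is one more tool, called after "Request:" by a JSON object that holds its "method" and its "body". play_rows: Moves the arm, as the interface text tells. Its arguments: {"type":"object","properties":{"moves":{"type":"array","items":{"type":"array","items":{"type":"array","items":{"type":"number"}}}},"newtons":{"type":"number"}},"required":["moves"]}

```bash
ls; mkdir -p pics
cat > h.py <<'E'
import numpy as np, cv2
from bench import env
def cap(n):
    o=env.get_obs(); im,d=env.capture(n); c=env.camera_info(n)
    np.savez(f'{n}.npz',im=im,d=d,p=o['tcp_pos'],R=o['tool_rot'])
    return im,d
def cloud(n):
    z=np.load(f'{n}.npz'); im,d=z['im'],z['d']; c=env.camera_info(n)
    K=np.array([[c['fx'],0,c['cx']],[0,c['fy'],c['cy']],[0,0,1]]); 
    v,u=np.mgrid[0:384,0:512]; uv=np.stack([u,v],-1).reshape(-1,1,2).astype(float)
    n2=cv2.undistortPoints(uv,K,np.array(c['dist_coeffs'],float)).reshape(384,512,2)
    P=np.dstack([n2*d[...,None],d])
    if 'R' in c: W=(P-np.array(c['t']))@np.array(c['R'])
    else:
        T=np.array(c['T_tool_cam']); W=(P@T[:3,:3].T+T[:3,3])@np.array(z['R']).T+z['p']
    W[d==0]=np.nan
    return im,W
E
python3 - <<'E'
from h import *
a,_=cap('scene'); b,_=cap('side')
for n,i in(('scene',a),('side',b)): cv2.imwrite(f'pics/{n}1.png',cv2.resize(i,(800,600)))
print(env.get_obs()['time'])
for n in('scene','side'):
    c=env.camera_info(n);print(-np.array(c['R']).T@np.array(c['t']))
E
```

```text
pics
0.1
[0.87236679 0.80632807 1.37551473]
[ 0.25495661 -0.8034532   0.94640403]
```

View pics/scene1.png

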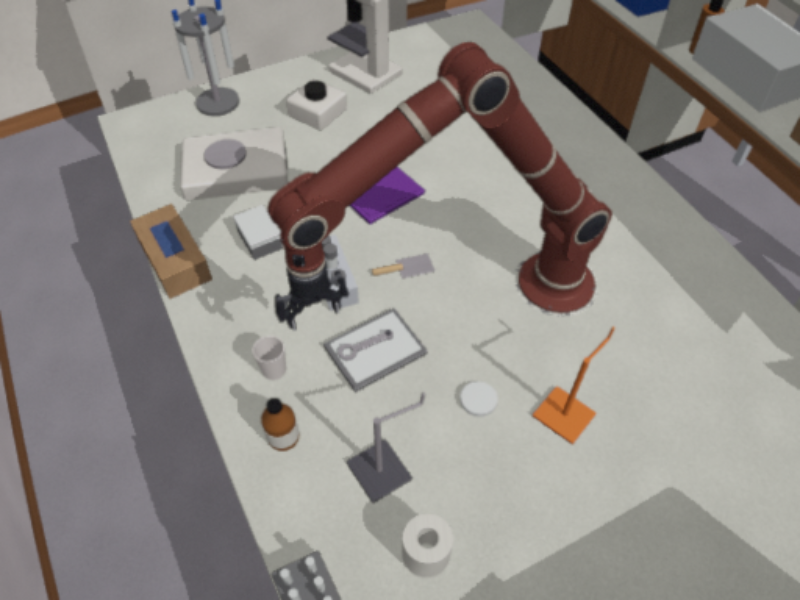

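View pics/side1.png

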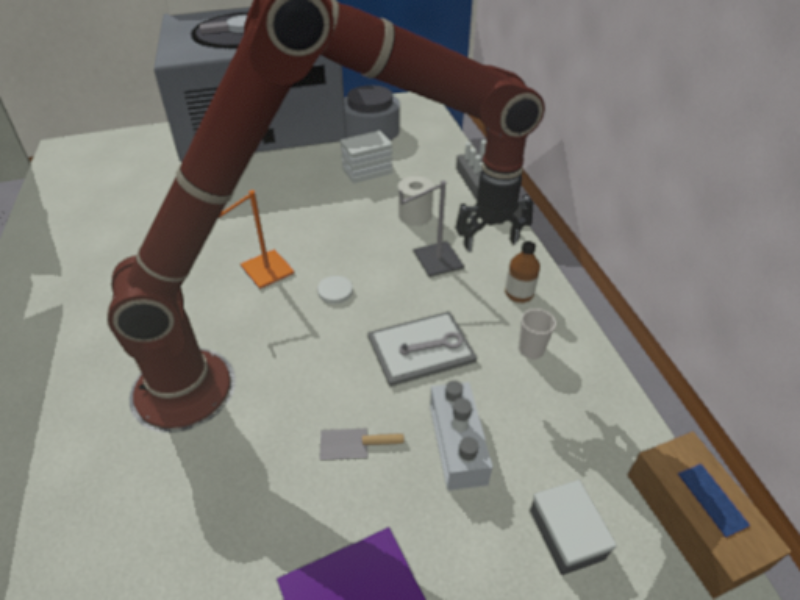

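Scene picture (800x600): the grey hook stand (base 380,470, tip 422,397) fits the description "steel"; the orange one (565,415) is a decoy. The grey pad (375,348) carries the key, and the purple panel (388,195) is a decoy. In the side picture the rack is at (460,435), with its three caps at (454,390), (462,409) and (468,447).

Run:
```python
from h import *
np.set_printoptions(precision=3,suppress=True)
im,W=cloud('side'); im2,W2=cloud('scene')
def pt(W,u,v):
    return W[int(v*.64),int(u*.64)]
for n,u,v in [('eyerim',443,346),('bar',430,346),('head',405,349),('padc',398,330),('cap1',454,388),('cap2',462,407),('cap3',468,445),('hooktop',441,190),('base',438,258),('dish',335,290)]: print(n,pt(W,u,v))
# region masks by height
for nm,w in(('side',W),('scene',W2)):
    x,y,z=w[...,0],w[...,1],w[...,2]
    m=(z>.014)&(z<.027)&(abs(x-.65)<.25)&(abs(y-.1)<.3)
    n,l,s,c=cv2.connectedComponentsWithStats(m.astype(np.uint8))
    for i in range(1,n):
        if s[i,4]>60:
            q=w[l==i][:,:2]; r=cv2.minAreaRect((q*1000).astype(np.float32)); print(nm,'flat',s[i],r)
    m=(z>.08)&(z<.26)&(x>.4)&(x<.95)&(y>-.3)&(y<.6)
    n,l,s,c=cv2.connectedComponentsWithStats(m.astype(np.uint8))
    for i in range(1,n):
        if s[i,4]>8:
            q=w[l==i]; print(nm,'high',s[i],q.mean(0),q.min(0),q.max(0))
A=cv2.resize(im[190:320,230:360],(600,600),interpolation=cv2.INTER_CUBIC)
cv2.imwrite('pics/c1.png',A)
```

```text
eyerim [ 0.554 -0.046  0.025]
bar [ 0.528 -0.039  0.026]
head [ 0.472 -0.04   0.032]
padc [0.473 0.029 0.018]
cap1 [ 0.52  -0.205  0.092]
cap2 [ 0.51  -0.271  0.126]
cap3 [ 0.505 -0.326  0.095]
hooktop [0.636 0.256 0.213]
base [0.637 0.249 0.012]
dish [0.362 0.198 0.014]
side flat [ 235  199   71   47 1791] ((512.7940673828125, -25.676475524902344), (199.69052124023438, 154.2461700439453), 5.473330974578857)
side high [300  96   8  13  42] [0.845 0.563 0.091] [0.839 0.514 0.08 ] [0.853 0.599 0.103]
side high [255 113  31  39 467] [0.626 0.359 0.135] [0.535 0.238 0.08 ] [0.685 0.502 0.235]
side high [326 150   6   7  23] [ 0.697 -0.007  0.252] [ 0.693 -0.015  0.242] [0.707 0.007 0.26 ]
side high [325 154  21  25 351] [0.782 0.075 0.112] [0.753 0.052 0.08 ] [0.822 0.112 0.153]
side high [297 156   6   6  21] [ 0.604 -0.01   0.254] [ 0.597 -0.016  0.245] [0.611 0.001 0.259]
side high [333 198  23  18 130] [ 0.746 -0.083  0.086] [ 0.71 -0.12  0.08] [ 0.782 -0.048  0.092]
side high [285 244  17  29 295] [ 0.514 -0.248  0.106] [ 0.496 -0.284  0.08 ] [ 0.537 -0.192  0.128]
scene flat [ 207 
[... 665 characters left out ...]
58 0.191] [0.529 0.245 0.081] [0.642 0.266 0.237]
scene high [167 254  22  25 391] [0.788 0.103 0.115] [0.752 0.063 0.081] [0.821 0.128 0.155]
scene high [258 328  32  35 739] [0.632 0.461 0.098] [0.585 0.412 0.08 ] [0.678 0.506 0.105]
scene high [196 357   6   6  29] [0.844 0.401 0.095] [0.838 0.393 0.082] [0.852 0.407 0.103]
scene high [180 364   6   8  38] [0.894 0.402 0.095] [0.887 0.392 0.082] [0.902 0.409 0.102]
scene high [201 369   6   8  41] [0.845 0.441 0.096] [0.837 0.431 0.08 ] [0.853 0.448 0.105]
scene high [185 376   7   8  41] [0.894 0.441 0.096] [0.886 0.432 0.081] [0.902 0.448 0.106]
scene high [207 381   6   3  13] [0.842 0.475 0.099] [0.836 0.471 0.096] [0.849 0.48  0.104]
```

View pics/c1.png

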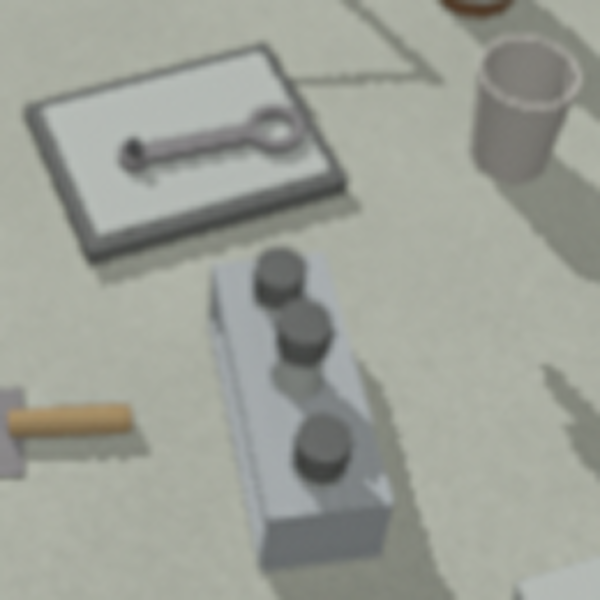

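The crop shows the key flat on the grey pad with its stub up (head 133,152; eye 273,130). The tall tube is the middle one (cap 303,333, top 0.126 m), between two short ones at about 0.094 m.

```bash
cat >> h.py <<'E'
def ray(n,u,v,z):
    c=env.camera_info(n);K=np.array([[c['fx'],0,c['cx']],[0,c['fy'],c['cy']],[0,0,1]])
    p=cv2.undistortPoints(np.array([[[u,v]]],float),K,np.array(c['dist_coeffs'],float))[0,0]
    if 'R' in c:
        R=np.array(c['R']);o=-R.T@np.array(c['t']);d=R.T@np.r_[p,1]
    else:
        f=np.load('wrist.npz');T=np.array(c['T_tool_cam']);o=f['R']@T[:3,3]+f['p'];d=f['R']@T[:3,:3]@np.r_[p,1]
    return o+d*(z-o[2])/d[2]
E
python3 - <<'E'
from h import *
np.set_printoptions(precision=4,suppress=True)
o=env.get_obs();print(o['tool_rot'],o['tcp_pos'],o['width'],env.camera_info('wrist')['T_tool_cam'])
print('side eye',ray('side',289.15,218.2,.03),'head',ray('side',258.8,222.9,.035))
print('scene eye',ray('scene',347*.64,351*.64,.03),'head',ray('scene',388*.64,336*.64,.035))
im,W=cloud('scene')
x,y,z=W[...,0],W[...,1],W[...,2]
m=(z>.08)&(z<.26)&(x>.5)&(x<.68)&(y>.2)&(y<.3)
q=W[m]; q=q[np.argsort(q[:,0])]
for a in np.arange(.52,.66,.01):
    s=q[(q[:,0]>=a)&(q[:,0]<a+.01)]
    if len(s): print(round(a,3),len(s),s.mean(0),s[:,2].min(),s[:,2].max())
# base plate
m=(z>.006)&(z<.02)&(x>.5)&(x<.75)&(y>.15)&(y<.35)&(im.mean(2)<110)
print(cv2.minAreaRect((W[m][:,:2]*1000).astype(np.float32)))
print([ray('side',u*.64,v*.64,zz) for u,v,zz in[(454,386,.096),(462,405,.124),(468,443,.096)]])
E
```

```text
[[-0.      1.     -0.0023]
 [ 1.      0.     -0.    ]
 [-0.     -0.0023 -1.    ]] [0.6493 0.     0.2302] 0.08544628337001851 [[ 0.0008 -0.9468 -0.3218  0.084 ]
 [ 1.      0.0008 -0.      0.0007]
 [ 0.0003 -0.3218  0.9468 -0.1427]
 [ 0.      0.      0.      1.    ]]
side eye [ 0.5758 -0.0428  0.03  ] head [ 0.4709 -0.0419  0.035 ]
scene eye [ 0.5752 -0.0306  0.03  ] head [ 0.4729 -0.0222  0.035 ]
0.52 2 [0.5293 0.2486 0.2335] 0.23202597376868464 0.23497867346981868
0.53 19 [0.5351 0.2506 0.2176] 0.2002581929239753 0.23374496896388197
0.54 7 [0.5439 0.2511 0.2039] 0.20135203598397564 0.20590933417854476
0.55 10 [0.5551 0.2523 0.207 ] 0.19989943656784415 0.21060831422450726
0.56 8 [0.5662 0.2536 0.2102] 0.20512891789546597 0.21649140583486842
0.57 8 [0.5746 0.2529 0.2115] 0.20745018824607409 0.21433107325229522
0.58 8 [0.5848 0.2558 0.2155] 0.20870941740513888 0.22019714046902886
0.59 8 [0.5949 0.2561 0.2184] 0.21480302796671713 0.22212480699446535
0.6 9 [0.6051 0.2575 0.2204] 0.2128017618690891 0.22248968146233458
0.61 9 [0.6151 0.258  0.2237] 0.22149664844207603 0.22555800794245895
0.62 10 [0.6255 0.2592 0.1841] 0.08085809814786674 0.2288660957834496
0.63 84 [0.6354 0.262  0.1731] 0.08286720137085955 0.23660746177840072
0.64 28 [0.6409 0.2592 0.1673] 0.08437059132645836 0.23045391211266084
((636.4099731445312, 258.74627685546875), (99.12349700927734, 111.01631164550781), 5.3608856201171875)
[array([ 0.5214, -0.2047,  0.096 ]), array([ 0.5131, -0.267 ,  0.124 ]), array([ 0.5061, -0.3259,  0.096 ])]
```

Request:
{"method": "play_rows", "body": {"moves": [[[8.5, -0.9, -3.2, 0.7, 0], [8.5, -0.9, -3.2, 0.7, 0], [8.5, -0.9, -3.2, 0.7, 0], [8.5, -0.9, -3.2, 0.7, 0], [8.5, 0, 0, 0, 0.12], [8.5, 0, 0, 0, 0.12], [8.5, 0, 0, 0, 0.12], [8.5, 0, 0, 0, 0.12], [8.5, 0, 0, 0, 0.12], [8.5, 0, 0, 0, 0.12], [8.5, 0, 0, 0, 0.12], [8.5, 0, 0, 0, 0.12], [8.5, 0, 0, 0, 0.12], [8.5, 0, 0, 0, 0.12], [8.5, 0, 0, 0, 0.12], [8.5, 0, 0, 0, 0.12], [8.5, 0, 0, 0, 0.12], [8.5, 0, 0, 0, 0], [8.5, 0, 0, 0, 0]]]}}

```text
time: 1.68
tcp_pos: [0.5217, -0.0357, 0.203]
tool_rot: [[1.0, 0.014, -0.001], [0.014, -1.0, -0.0], [-0.001, 0.0, -1.0]]
contact_force: [-0.6, 0.2, 0.2]
width: 0.085
grasp_force: 0.0
```

Run:
```python
from h import *
np.set_printoptions(precision=4,suppress=True)
im,d=cap('wrist');o=env.get_obs();print(o['tool_rot'],o['tcp_pos'],o['q'])
cv2.imwrite('pics/w1.png',cv2.resize(im,(800,600)))
cap('side');cap('scene')
for n in('wrist','side','scene'):
    _,W=cloud(n); x,y,z=W[...,0],W[...,1],W[...,2]
    for lo,hi in((.0255,.0345),(.035,.046)):
        m=(z>lo)&(z<hi)&(x>.43)&(x<.61)&(y>-.09)&(y<.04)
        q=W[m]
        if len(q)>4: print(n,lo,len(q),np.median(q,0),cv2.minAreaRect((q[:,:2]*1000).astype(np.float32)))
    m=(z>.012)&(z<.024)&(x>.38)&(x<.65)&(y>-.13)&(y<.09); 
    print(n,'pad',np.median(z[m]),cv2.minAreaRect((W[m][:,:2]*1000).astype(np.float32)))
```

```text
[[ 0.9999  0.0139 -0.0007]
 [ 0.0139 -0.9999  0.    ]
 [-0.0007 -0.     -1.    ]] [ 0.5218 -0.0358  0.203 ] [-0.2517  0.4758  0.4113  1.8356 -0.2399  0.8798 -1.2839]
wrist 0.0255 1687 [ 0.5461 -0.0314  0.0299] ((527.6060791015625, -32.46475601196289), (139.80422973632812, 42.905311584472656), 1.4609580039978027)
wrist 0.035 84 [ 0.4704 -0.0319  0.0399] ((469.49896240234375, -31.417766571044922), (11.784331321716309, 11.286474227905273), 2.2551794052124023)
wrist pad 0.019723153502726548 ((510.13214111328125, -19.94940948486328), (199.9639434814453, 150.3863983154297), 5.233912467956543)
side 0.0255 179 [ 0.5365 -0.0391  0.0284] ((531.0942993164062, -42.147098541259766), (138.9136962890625, 42.132545471191406), 5.46392297744751)
side 0.035 10 [ 0.4733 -0.0383  0.039 ] ((472.6935119628906, -37.64975357055664), (12.317802429199219, 6.62407112121582), 74.91808319091797)
side pad 0.018379063707342883 ((513.2177734375, -25.394622802734375), (200.7653045654297, 152.52845764160156), 4.638816833496094)
scene 0.0255 168 [ 0.5317 -0.0298  0.0286] ((519.72607421875, -17.83287811279297), (111.52681732177734, 170.0115509033203), 89.17671966552734)
scene 0.035 11 [ 0.4716 -0.0321  0.0383] ((523.121337890625, -31.982845306396484), (13.755522727966309, 118.62505340576172), 86.66561126708984)
scene pad 0.018072004730672886 ((509.14215087890625, -19.07440185546875), (201.6228790283203, 153.7655029296875), 5.331099987030029)
```

View pics/w1.png

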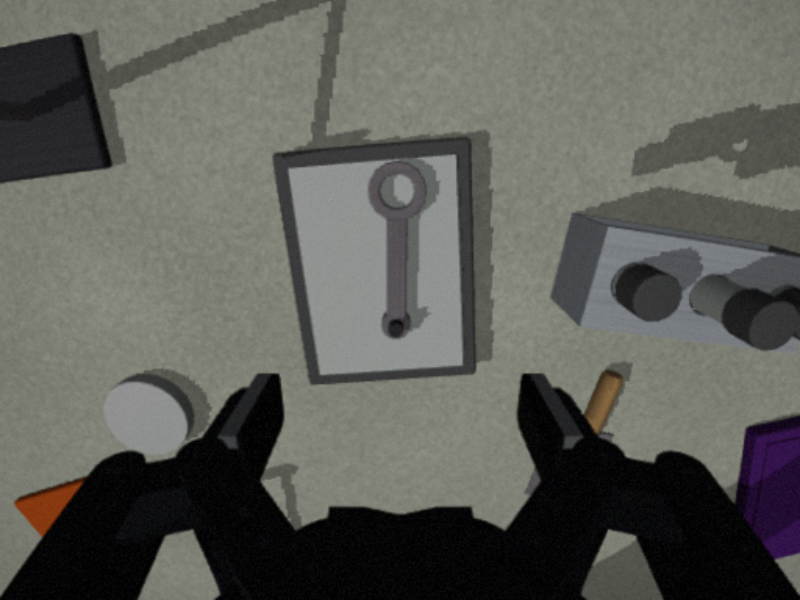

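The wrist view shows the key clearly (eye 398,190; stub 396,327). The measured 140 x 43 mm outline and the stub at 40 mm match the given sizes. The grip point is (0.521, -0.032).

Request:
{"method": "play_rows", "body": {"moves": [[[5, 0, -0.1, 3, 0], [5, 0, -0.1, 3, 0], [5, 0, -0.1, 3, 0], [5, 0, -0.05, 3, 0], [5, 0, 0, 3, 0], [5, 0, 0, 2, 0], [5, 0, 0, 0.6, 0], [5, 0, 0, 0.5, 0], [5, 0, 0, 0, 0], [5, 0, 0, 0, 0], [1, 0, 0, 0, 0], [1, 0, 0, 0, 0], [1, 0, 0, 0, 0], [1, 0, 0, 0, 0], [1, 0, 0, 0, 0], [1, 0, 0, 0, 0], [1, 0, 0, 0, 0], [1, 0, 0, 0, 0]]], "newtons": 60}}

```text
time: 3.33
tcp_pos: [0.5226, -0.0325, 0.0236]
tool_rot: [[1.0, 0.011, 0.002], [0.011, -1.0, 0.0], [0.002, -0.0, -1.0]]
contact_force: [-0.5, -0.3, 6.1]
width: 0.0136
grasp_force: 58.9
```

Request:
{"method": "play_rows", "body": {"moves": [[[1, 0, 0, -0.5, 0], [1, 0, 0, -1, 0], [1, 0, 0, -2, 0], [1, 0, 0, -3, 0], [1, 0, 0, -3, 0], [1, 0, 0, -3, 0], [1, 0, 0, -3, 0], [1, 0, 0, -2.5, 0], [1, 0, 0, 0, 0], [1, 0, 0, 0, 0]]]}}

```text
time: 4.17
tcp_pos: [0.5224, -0.0325, 0.2041]
tool_rot: [[1.0, 0.011, 0.004], [0.011, -1.0, 0.0], [0.004, -0.0, -1.0]]
contact_force: [0.5, 0.4, -2.3]
width: 0.0134
grasp_force: 58.8
```

Run:
```python
from h import *
im,d=cap('wrist');o=env.get_obs();print(o['tcp_pos'],o['contact_force'],o['wrist_torque'],o['width'],o['grasp_force'])
cv2.imwrite('pics/w2.png',im)
```

```text
[ 0.5213298  -0.03219577  0.20258439] [-0.02240562 -0.10661856 -2.46089604] [0.00383462 0.05441867 0.02782638] 0.013664383847617576 58.839914202690125
```

View pics/w2.png

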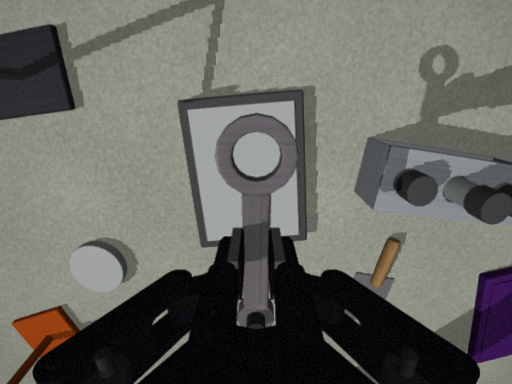

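The key is held. Next I measure the eye in the tool frame.

Run:
```python
from h import *
np.set_printoptions(precision=4,suppress=True)
im,W=cloud('wrist'); f=np.load('wrist.npz')
L=(W-f['p'])@f['R']
m=(abs(L[...,2])<.05)&(L[...,0]>.02)&(L[...,0]<.12)&(abs(L[...,1])<.04)
q=L[m];print(len(q),cv2.minAreaRect((q[:,:2]*1000).astype(np.float32)),q[:,:2].max(0))
r=q[q[:,0]>.035]; e=r[r[:,0]>r[:,0].max()-.044]; print('eye c',(e.max(0)+e.min(0))/2, 'z fit',np.polyfit(q[:,0],q[:,2],1))
print('tool',f['p'],f['R'])
```

```text
4247 ((48.59820556640625, 1.7427234649658203), (43.135780334472656, 54.73143005371094), 64.46305847167969) [0.0754 0.0207]
eye c [ 0.0552 -0.0011 -0.0028] z fit [ 0.0043 -0.0061]
tool [ 0.5224 -0.0325  0.2041] [[ 0.9999  0.011   0.0035]
 [ 0.011  -0.9999  0.0003]
 [ 0.0035 -0.0003 -1.    ]]
```

Request:
{"method": "play_rows", "body": {"moves": [[[1, 0, 0, -2.5, 0], [1, 0, 0, -2.5, 0], [1, 0, 0, -2.3, 0], [1, -0.3, -1.2, 0, 0], [1, -0.3, -2.3, 0, 0], [1, -0.3, -2.3, 0, 0], [1, -0.3, -2.3, 0, 0], [1, -0.3, -2.3, 0, 0], [1, -0.3, -2.3, 0, 0], [1, -0.3, -2.3, 0, 0], [1, -0.3, -2.3, 0, 0], [1, -0.3, -2.3, 0, 0], [1, -0.3, -2.3, 0, 0], [1, -0.3, -2.3, 0, 0], [1, -0.4, -2.3, 0, 0], [1, -0.3, -1.2, 0, 0], [1, 0, 0, 0, -0.04], [1, 0, 0, 0, -0.043], [1, 0, 0, 0, 0], [1, 0, 0, 0, 0]]]}}

```text
time: 5.88
tcp_pos: [0.4785, 0.2432, 0.2743]
tool_rot: [[0.996, 0.092, -0.002], [0.092, -0.996, -0.001], [-0.002, 0.001, -1.0]]
contact_force: [0.7, 0.1, -0.6]
width: 0.0138
grasp_force: 58.9
```

Run:
```python
from h import *
np.set_printoptions(precision=4,suppress=True)
im,d=cap('wrist');o=env.get_obs();print(o['tcp_pos'],o['tool_rot'][:,0],o['q'],o['time'],o['contact_force'])
im,W=cloud('wrist')
L=(W-o['tcp_pos'])@o['tool_rot']
m=(L[...,0]>.02)&(L[...,0]<.17)&(abs(L[...,1])<.05)&(L[...,2]>.01)&(L[...,2]<.12)
q=L[m]
for a in np.arange(.03,.17,.01):
    s=q[(q[:,0]>=a)&(q[:,0]<a+.01)]
    if len(s): print(round(a,3),len(s),np.median(s,0),s[:,2].min())
cv2.imwrite('pics/w3.png',im)
```

```text
[0.4787 0.2432 0.2746] [ 0.9958  0.0916 -0.0017] [-0.766   0.4138  0.3755  1.6944 -0.1687  1.0673 -1.8164] 5.9333 [ 0.2421 -0.7947 -1.4008]
0.05 145 [ 0.0565 -0.0008  0.0403] 0.03738681953364963
0.07 123 [ 0.0757 -0.0015  0.066 ] 0.06295854743232968
0.08 160 [ 0.085  -0.0015  0.0637] 0.060514455280495816
0.09 165 [ 0.0952 -0.0015  0.0609] 0.05702140849565479
0.1 176 [ 0.1052 -0.0015  0.0579] 0.05506192784690673
0.11 195 [ 0.1153 -0.0015  0.0551] 0.051881402311773704
0.12 211 [ 0.1251 -0.0015  0.0522] 0.049194750734503745
0.13 216 [ 0.1351 -0.0015  0.0493] 0.046031486811749456
0.14 41 [ 0.1408 -0.0009  0.0482] 0.04556923629195955
0.15 40 [ 0.1551 -0.0065  0.1043] 0.09046133229977371
```

View pics/w3.png

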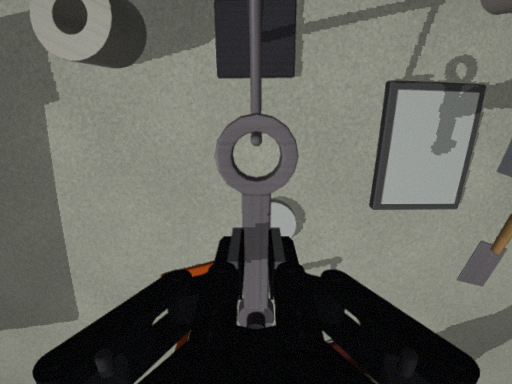

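The tip shows inside the eye hole (256,138), laterally within 2 mm of its centre. I lower the eye over it.

Request:
{"method": "play_rows", "body": {"moves": [[[1, 0, 0, 1, 0], [1, 0, 0, 1, 0], [1, 0, 0, 1, 0], [1, 0, 0, 1, 0], [1, 0, 0, 0.7, 0], [1, 0, 0, 0.4, 0], [1, 0, 0, 0.3, 0], [1, 0, 0, 0, 0], [1, 0, 0, 0, 0], [1, 0, 0, 0, 0]]]}}

```text
time: 6.77
tcp_pos: [0.4793, 0.2442, 0.2218]
tool_rot: [[0.996, 0.094, 0.001], [0.094, -0.996, 0.001], [0.001, -0.0, -1.0]]
contact_force: [-0.2, -0.1, -0.7]
width: 0.0139
grasp_force: 58.9
```

Request:
{"method": "play_rows", "body": {"moves": [[[8.5, 0, 0, 0, 0], [8.5, 0, 0, 0, 0], [8.5, 0, 0, 0, 0], [8.5, 0, 0, 0, 0], [8.5, 0, 0, 0, 0], [8.5, 0, 0, 0, 0], [8.5, 0, 0, 0, 0], [8.5, 0, 0, 0, 0], [8.5, 0, 0, -1, 0], [8.5, 0, 0, -2, 0], [8.5, 0, 0, -3, 0], [8.5, 0, 0, -3, 0], [8.5, 0, 0, 0, 0], [8.5, 0, 0, 0, 0], [8.5, 0, 0, 0, 0], [8.5, 0, 0, 0, 0]]]}}

```text
time: 8.1
tcp_pos: [0.4781, 0.2439, 0.3103]
tool_rot: [[0.996, 0.094, -0.002], [0.094, -0.996, -0.001], [-0.003, 0.001, -1.0]]
contact_force: [-0.6, -0.1, -0.2]
width: 0.085
grasp_force: 0.0
```

Run:
```python
from h import *
im,d=cap('wrist');im2,_=cap('side');im3,_=cap('scene');print(env.get_obs()['time'])
cv2.imwrite('pics/w4.png',np.hstack([cv2.resize(im2[90:190,220:320],(400,400)),cv2.resize(im3[225:325,200:300],(400,400))]))
```

```text
8.25
```

View pics/w4.png

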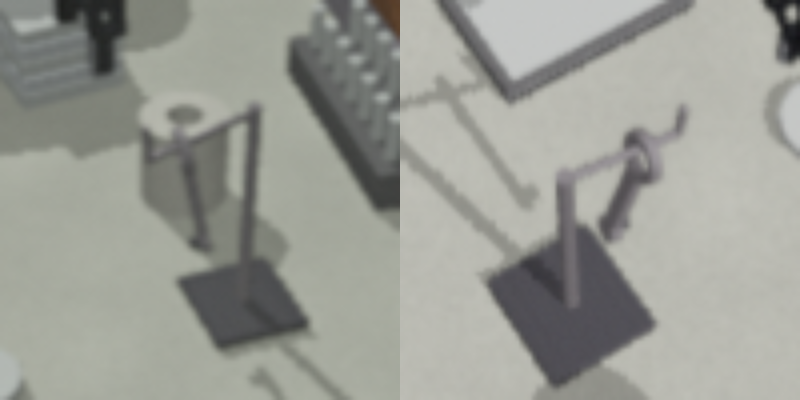

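The key hangs on the hook bar and is still swinging. I move towards the rack while it settles.

Request:
{"method": "play_rows", "body": {"moves": [[[8.5, 0, 1.8, 0, 0], [8.5, -0.1, 3.5, 0, 0], [8.5, -0.1, 3.5, 0, 0], [8.5, -0.1, 3.5, 0, 0], [8.5, -0.1, 3.5, 0, 0], [8.5, -0.1, 3.5, 0, 0], [8.5, -0.1, 3.5, 0, 0], [8.5, -0.1, 3.5, 0, 0], [8.5, -0.1, 3.5, 0, 0], [8.5, -0.1, 3.5, 0, 0], [8.5, -0.1, 3.5, 0, 0], [8.5, -0.1, 3.5, 0, 0], [8.5, -0.1, 3.5, 0, 0], [8.5, -0.1, 3.5, 0, 0], [8.5, -0.1, 3.5, 0, 0], [8.5, 0, 0, 0, 0], [8.5, 0, 0, 0, 0]]]}}

```text
time: 9.67
tcp_pos: [0.5114, -0.2657, 0.3104]
tool_rot: [[0.996, 0.088, -0.002], [0.088, -0.996, -0.001], [-0.002, 0.0, -1.0]]
contact_force: [0.4, 0.8, 0.5]
width: 0.0848
grasp_force: 0.0
```

Request:
{"method": "play_rows", "body": {"moves": [[[8.5, 0, 0, 0, -0.12], [8.5, 0, 0, 0, -0.12], [8.5, 0, 0, 0, -0.12], [8.5, 0, 0, 0, -0.12], [8.5, 0, 0, 0, -0.12], [8.5, 0, 0, 0, -0.12], [8.5, 0, 0, 0, -0.12], [8.5, 0, 0, 0, -0.12], [8.5, 0, 0, 0, -0.12], [8.5, 0, 0, 0, -0.12], [8.5, 0, 0, 0, -0.12], [8.5, 0, 0, 0, -0.03], [8.5, 0, 0, 0, 0], [8.5, 0, 0, 0, 0], [8.5, 0, 0, 0, 0], [8.5, 0, 0, 0, 0], [8.5, 0, 0, 0, 0], [8.5, 0, 0, 0, 0], [8.5, 0, 0, 0, 0], [8.5, 0, 0, 0, 0]]]}}

```text
time: 11.33
tcp_pos: [0.5126, -0.263, 0.3113]
tool_rot: [[0.127, 0.992, -0.0], [0.992, -0.127, 0.0], [0.0, -0.0, -1.0]]
contact_force: [-0.1, -1.5, -0.6]
width: 0.0851
grasp_force: 0.0
```

Run:
```python
from h import *
np.set_printoptions(precision=4,suppress=True)
im,d=cap('wrist');im2,_=cap('side');im3,_=cap('scene');o=env.get_obs();print(o['time'],o['tcp_pos'],o['tool_rot'][:,:2].T)
im_,W=cloud('wrist');z=W[...,2]
m=(W[...,1]<-.12)&(W[...,1]>-.4)&(abs(W[...,0]-.51)<.08)&(z>.055)&(z<.135)
for lo,hi in((.117,.13),(.088,.102),(.058,.072)):
    mm=m&(z>lo)&(z<hi);n,l,s,c=cv2.connectedComponentsWithStats(mm.astype(np.uint8))
    for i in range(1,n):
        if s[i,4]>80:
            q=W[l==i];print(lo,s[i],cv2.minEnclosingCircle((q[:,:2]*1000).astype(np.float32)),np.median(q[:,2]),cv2.minAreaRect((q[:,:2]*1000).astype(np.float32)))
for n,w in(('side',(220,90)),('scene',(200,225))):
    _,W=cloud(n);x,y,z=W[...,0],W[...,1],W[...,2]
    k=(x>.515)&(x<.60)&(y>.2)&(y<.30)&(z>.05)&(z<.195);q=W[k]
    print(n,len(q));
    for a in np.arange(.05,.19,.02):
        s=q[(q[:,2]>a)&(q[:,2]<a+.02)]
        if len(s):print(round(a,2),np.median(s,0))
cv2.imwrite('pics/w5.png',np.hstack([cv2.resize(im2[90:190,220:320],(400,400)),cv2.resize(im3[225:325,200:300],(400,400))]))
```

```text
11.4833 [ 0.5126 -0.263   0.3113] [[ 0.1268  0.9919  0.    ]
 [ 0.9919 -0.1268 -0.0001]]
0.117 [241 152  27  26 549] ((510.4620361328125, -262.6823425292969), 17.013513565063477) 0.123762426237151 ((510.9289245605469, -261.9170837402344), (32.0164794921875, 33.0983772277832), 81.02287292480469)
0.088 [241 101  26  26 534] ((517.8219604492188, -201.68052673339844), 16.884811401367188) 0.09607422427118324 ((517.8768310546875, -200.91131591796875), (31.612512588500977, 32.59455490112305), 82.69657135009766)
0.088 [243 190  23  24 417] ((503.446533203125, -323.69775390625), 16.876127243041992) 0.09571760220407752 ((502.7854919433594, -323.3791198730469), (33.20884323120117, 31.830575942993164), 82.25997924804688)
0.058 [ 227   90   55  124 4620] ((510.8233947753906, -262.72857666015625), 99.2359848022461) 0.06495490167483296 ((510.37567138671875, -263.03460693359375), (185.20425415039062, 75.4597396850586), 83.02445220947266)
side 81
0.07 [0.5753 0.2436 0.0896]
0.09 [0.5758 0.2387 0.0986]
0.11 [0.577  0.2387 0.1185]
0.13 [0.5757 0.2401 0.1395]
0.15 [0.5736 0.2416 0.1631]
0.17 [0.5712 0.2418 0.1792]
0.19 [0.5698 0.2326 0.1926]
scene 98
0.07 [0.5798 0.2446 0.0837]
0.09 [0.5769 0.2528 0.0988]
0.11 [0.5759 0.253  0.1212]
0.13 [0.5753 0.2569 0.1404]
0.15 [0.5744 0.255  0.1586]
0.17 [0.5724 0.2548 0.1851]
0.19 [0.5713 0.2568 0.192 ]
```

View pics/w5.png

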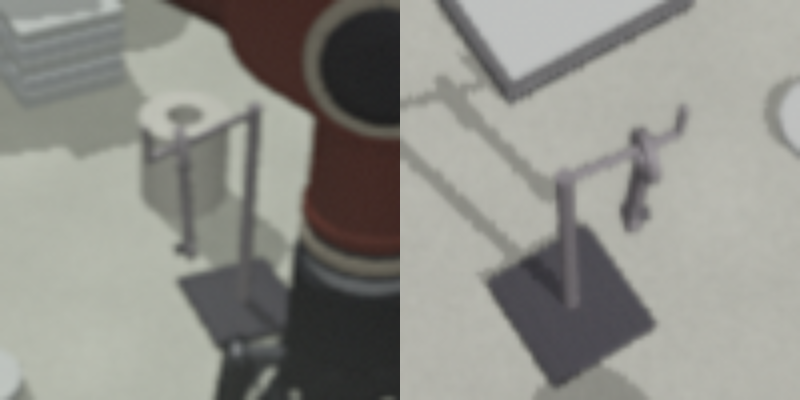

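The key now hangs vertically on the hook's bar, about 34 mm from the seat, which is within the 50 mm allowed, and the fingers are off it. The tall tube's cap is at (0.5106, -0.2625), with its top at 0.124 m. Grasping it.

Request:
{"method": "play_rows", "body": {"moves": [[[8.5, 0, -0.2, 2, 0], [8.5, 0, 0, 3.5, 0], [8.5, 0, 0, 3.5, 0], [8.5, 0, 0, 3.5, 0], [8.5, 0, 0, 3.5, 0], [8.5, 0, 0, 3, 0], [8.5, 0, 0, 1.9, 0], [8.5, 0, 0, 1, 0], [8.5, 0, 0, 0, 0], [8.5, 0, 0, 0, 0], [2.5, 0, 0, 0, 0], [2.5, 0, 0, 0, 0], [2.5, 0, 0, 0, 0], [2.5, 0, 0, 0, 0], [2.5, 0, 0, 0, 0], [2.5, 0, 0, 0, 0], [2.5, 0, 0, 0, 0], [2.5, 0, 0, 0, 0], [2.5, 0, 0, 0, 0]]], "newtons": 30}}

```text
time: 13.07
tcp_pos: [0.5111, -0.2631, 0.0933]
tool_rot: [[0.127, 0.992, 0.001], [0.992, -0.127, -0.001], [-0.0, 0.001, -1.0]]
contact_force: [-1.4, 0.0, 6.4]
width: 0.0334
grasp_force: 29.7
```

Request:
{"method": "play_rows", "body": {"moves": [[[2.5, 0, 0, -0.5, 0], [2.5, 0, 0, -1, 0], [2.5, 0, 0, -1.5, 0], [2.5, 0, 0, -1.5, 0], [2.5, 0, 0, -1.5, 0], [2.5, 0, 0, -1.5, 0], [2.5, 0, 0, -1.5, 0], [2.5, 0, 0, -1.5, 0], [2.5, 0, 0, -1.5, 0], [2.5, 0, 0, -1.5, 0], [2.5, 0, 0, -0.5, 0], [2.5, 0, 0, 0, 0], [2.5, 0, 0, 0, 0], [2.5, 0, 0, 0, 0]]]}}

```text
time: 14.23
tcp_pos: [0.5099, -0.2623, 0.2312]
tool_rot: [[0.127, 0.992, -0.002], [0.992, -0.127, 0.001], [0.001, -0.002, -1.0]]
contact_force: [0.4, -0.3, -2.2]
width: 0.0332
grasp_force: 30.1
```

```bash
cat > t.py <<'E'
from h import *
np.set_printoptions(precision=4,suppress=True)
def tube():
    o=env.get_obs();print(o['time'],o['tcp_pos'],o['tool_rot'][:,:2].T,o['width'],o['grasp_force'],o['contact_force'])
    for n in('scene','side'):
        im,_=cap(n);_,W=cloud(n);L=(W-o['tcp_pos'])@o['tool_rot']
        b=im.astype(int).max(2)
        m=(abs(L[...,1])<.022)&(abs(L[...,0])<.11)&(L[...,2]>.01)&(L[...,2]<.12)&(W[...,2]>.026)&(b>90)
        k,l,s,c=cv2.connectedComponentsWithStats(m.astype(np.uint8))
        if k<2: print(n,'none');continue
        i=1+s[1:,4].argmax();q=L[l==i]
        u,sv,vt=np.linalg.svd(q-q.mean(0),full_matrices=False);a=vt[0]*np.sign(vt[0][2])
        print(n,len(q),'mean',q.mean(0),'down-axis',a,'tilt',np.degrees(np.arccos(a[2])),'min',q.min(0),'max',q.max(0))
E
python3 -c "
from t import *
tube()"
```

```text
14.2333 [ 0.5099 -0.2623  0.2312] [[ 0.1265  0.992   0.0008]
 [ 0.992  -0.1265 -0.0023]] 0.03323724489471962 30.104838609695435 [ 0.3858 -0.2924 -2.1546]
scene 110 mean [0.009  0.0013 0.0484] down-axis [-0.0061 -0.0022  1.    ] tilt 0.3746751952151582 min [-0.0041 -0.0139  0.0102] max [0.0169 0.0136 0.0879]
side 176 mean [-0.0134 -0.0004  0.0474] down-axis [0.0379 0.0056 0.9993] tilt 2.1931011418256916 min [-0.0188 -0.011   0.01  ] max [0.0036 0.0159 0.0879]
```

Request:
{"method": "play_rows", "body": {"moves": [[[2.5, 1.5, -0.2, 0, 0], [2.5, 3, -0.5, 0, 0], [2.5, 3, -0.5, 0, 0], [2.5, 3, -0.5, 0, 0], [2.5, 3, -0.5, 0, 0], [2.5, 3, -0.5, 0, 0], [2.5, 3, -0.5, 0, 0], [2.5, 3, -0.5, 0, 0], [2.5, 3, -0.5, 0, 0], [2.5, 3, -0.5, 0, 0], [2.5, 3, -0.5, 0, 0], [2.5, 2, -0.2, 0, 0], [2.5, 0.8, 0, 0, 0], [2.5, 0, 0, 0, -0.109], [2.5, 0, 0, 0, -0.109], [2.5, 0, 0, 0, 0], [2.5, 0, 0, 0, 0]]]}}

```text
time: 15.75
tcp_pos: [0.5002, 0.0836, 0.2321]
tool_rot: [[-0.087, 0.996, -0.001], [0.996, 0.087, -0.0], [-0.0, -0.001, -1.0]]
contact_force: [0.5, -1.2, -1.0]
width: 0.033
grasp_force: 30.1
```

Request:
{"method": "play_rows", "body": {"moves": [[[2.5, 0, 0, 1, 0], [2.5, 0, 0, 2, 0], [2.5, 0, 0, 2.5, 0], [2.5, 0, 0, 2.5, 0], [2.5, 0, 0, 2.5, 0], [2.5, 0, 0, 1.5, 0], [2.5, 0, 0, 1, 0], [2.5, 0, 0, 0.3, 0], [2.5, 0, 0, 0, 0], [2.5, 0, 0, 0, 0]]], "newtons": 20}}

```text
time: 16.58
tcp_pos: [0.5013, 0.0843, 0.1001]
tool_rot: [[-0.09, 0.996, 0.002], [0.996, 0.09, 0.0], [0.0, 0.002, -1.0]]
contact_force: [0.9, -0.2, -1.0]
width: 0.0331
grasp_force: 30.1
```

```bash
python3 -c "
from t import *
tube()"
```

```text
16.5833 [0.5013 0.0843 0.1001] [[-0.0899  0.996   0.0001]
 [ 0.996   0.0899  0.0017]] 0.03305420422983855 30.10635495185852 [ 0.8855 -0.234  -1.0449]
scene 72 mean [0.0085 0.0052 0.0414] down-axis [-0.0504  0.0168  0.9986] tilt 3.045508160603491 min [-0.0053 -0.0079  0.0103] max [0.0151 0.0145 0.0725]
side 105 mean [-0.0157 -0.0001  0.0416] down-axis [-0.0061 -0.0225  0.9997] tilt 1.3364111608991451 min [-0.0232 -0.0108  0.0103] max [-0.0061  0.0142  0.0736]
```

Request:
{"method": "play_rows", "body": {"moves": [[[2.5, 0, 0, 0.5, 0], [2.5, 0, 0, 0, 0], [2.5, -0.5, 0, 0, 0], [2.5, -0.5, 0, 0, 0], [2.5, -0.5, 0, 0, 0], [2.5, -0.5, 0, 0, 0], [2.5, -0.5, 0, 0, 0], [2.5, -0.5, 0, 0, 0], [2.5, -0.5, 0, 0, 0], [2.5, -0.5, 0, 0, 0], [2.5, -0.5, 0, 0, 0], [2.5, -0.5, 0, 0, 0], [2.5, -0.5, 0, 0, 0], [2.5, 0, 0, 0, 0], [2.5, 0, 0, 0, 0]]]}}

```text
time: 17.93
tcp_pos: [0.5053, 0.0286, 0.0944]
tool_rot: [[-0.09, 0.996, -0.001], [0.996, 0.09, -0.001], [-0.001, -0.001, -1.0]]
contact_force: [-0.1, 0.8, 0.4]
width: 0.0332
grasp_force: 30.1
```

```bash
python3 -c "
from t import *
tube()"
```

```text
17.9333 [0.5053 0.0286 0.0944] [[-0.09    0.9959 -0.0008]
 [ 0.9959  0.09   -0.0006]] 0.03323501722355227 30.087131559848785 [-0.1441  0.8082  0.3869]
scene 117 mean [0.0359 0.0032 0.0392] down-axis [ 0.4075 -0.0112  0.9131] tilt 24.05639761478816 min [ 0.0086 -0.0148  0.0109] max [0.0555 0.0148 0.068 ]
side 59 mean [ 0.0119 -0.002   0.0411] down-axis [ 0.4646 -0.0744  0.8824] tilt 28.068085308400597 min [-0.0034 -0.0107  0.0129] max [0.0374 0.0139 0.0678]
```

Request:
{"method": "play_rows", "body": {"moves": [[[2.5, -0.4, 0, 0.2, 0], [2.5, -0.4, 0, 0.3, 0], [2.5, -0.4, 0, 0.3, 0], [2.5, -0.4, 0, 0.3, 0], [2.5, -0.4, 0, 0.3, 0], [2.5, -0.4, 0, 0.25, 0], [2.5, -0.4, 0, 0.15, 0], [2.5, 0, 0, 0, 0], [2.5, 0, 0, 0, 0]]]}}

```text
time: 18.78
tcp_pos: [0.5078, 0.0011, 0.076]
tool_rot: [[-0.09, 0.996, -0.001], [0.996, 0.09, -0.0], [-0.0, -0.001, -1.0]]
contact_force: [-0.0, 1.0, 0.9]
width: 0.0329
grasp_force: 30.0
```

```bash
python3 -c "
from t import *
tube()"
```

```text
18.7833 [0.5078 0.0011 0.076 ] [[-0.0904  0.9959 -0.0004]
 [ 0.9959  0.0904 -0.0008]] 0.03286520473928238 29.992318153381348 [-0.0288  1.0232  0.9258]
scene 108 mean [0.0602 0.0029 0.0301] down-axis [ 0.7049 -0.0788  0.7049] tilt 45.179343232230835 min [ 0.0333 -0.0131  0.01  ] max [0.0824 0.0156 0.0498]
side 9 mean [ 0.0561 -0.0092  0.0425] down-axis [ 0.984  -0.0043  0.1784] tilt 79.72594030451803 min [ 0.0471 -0.0108  0.0348] max [ 0.0645 -0.0072  0.0484]
```

Request:
{"method": "play_rows", "body": {"moves": [[[2.5, 0, 0, 0, 0], [2.5, 0, 0, 0, 0], [2.5, 0, 0, -0.5, 0], [2.5, 0, 0, -1.5, 0], [2.5, 0, 0, -2, 0], [2.5, 0, 0, -2, 0], [2.5, 0, 0, -2, 0], [2.5, 0, 0, -1.5, 0], [2.5, -0.5, 0, -0.5, 0], [2.5, -1, 0, 0, 0], [2.5, -1.5, 0, 0, 0], [2.5, -1.5, 0, 0, 0], [2.5, -0.7, 0, 0, 0], [2.5, -0.3, 0, 0, 0], [2.5, 0, 0, 0, 0], [2.5, 0, 0, 0, 0], [2.5, 0, 0, 0, 0], [2.5, 0, 0, 0, 0]]], "newtons": 50}}

```text
time: 20.38
tcp_pos: [0.5129, -0.052, 0.1762]
tool_rot: [[-0.093, 0.996, -0.0], [0.996, 0.093, 0.001], [0.001, -0.0, -1.0]]
contact_force: [-0.5, -0.5, -0.3]
width: 0.0329
grasp_force: 50.0
```

Run:
```python
from t import *
tube()
im=np.load('side.npz')['im'];im3=np.load('scene.npz')['im']
cv2.imwrite('pics/f.png',np.hstack([cv2.resize(im[80:280,180:380],(400,400)),cv2.resize(im3[150:350,150:350],(400,400))]))
for n in('side','scene'):
    _,W=cloud(n);x,y,z=W[...,0],W[...,1],W[...,2]
    q=W[(x>.515)&(x<.60)&(y>.2)&(y<.30)&(z>.05)&(z<.195)]
    for a in np.arange(.07,.19,.04):
        s=q[(q[:,2]>a)&(q[:,2]<a+.04)]
        if len(s):print(n,round(a,2),np.median(s,0))
```

```text
20.3833 [ 0.5129 -0.052   0.1762] [[-0.0926  0.9957  0.0007]
 [ 0.9957  0.0926 -0.0003]] 0.03286038154428394 49.991716146469116 [-0.5225 -0.5376 -0.3216]
scene 136 mean [0.0603 0.0027 0.0334] down-axis [ 0.677  -0.0156  0.7358] tilt 42.6236871917553 min [ 0.0263 -0.0145  0.0106] max [0.0831 0.016  0.0581]
side 27 mean [ 0.0538 -0.0077  0.0471] down-axis [0.6052 0.0575 0.794 ] tilt 37.440928181091515 min [ 0.0381 -0.0111  0.0282] max [ 0.0757 -0.0006  0.0677]
side 0.15 [0.5693 0.251  0.1845]
scene 0.07 [0.5775 0.2541 0.0981]
scene 0.11 [0.5757 0.2564 0.1291]
scene 0.15 [0.5734 0.2552 0.1821]
```

View pics/f.png

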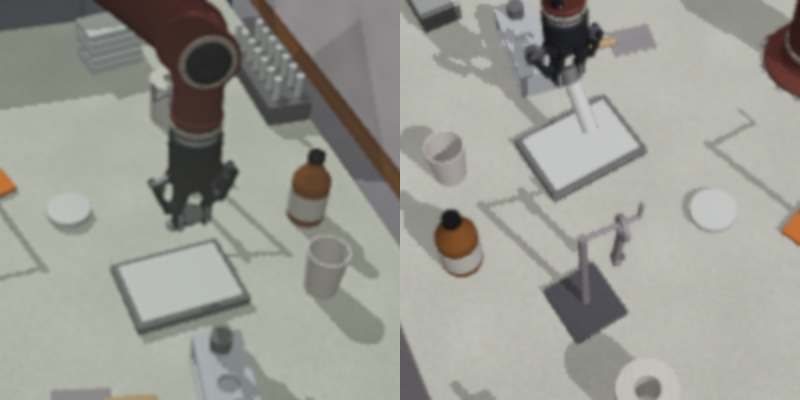

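The final pictures show the tube held at about 43 degrees over the pad, its bottom about 10 cm above it. The key still hangs on the hook, and everything else is undisturbed.

```bash
python3 -c "
from bench import env
print(env.close_job())"
```

```text
the job is handed in; nothing more can be done
None
```

I handed the job in at about 20.5 s with no verdict returned: the key hangs by its eye on the hook's bar, about 34 mm from the seat (limit 50 mm), and the tall tube is held cap up at about 43° over the pad's middle, its bottom about 10 cm above it.

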